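# Push a spent battery under the sprung flap of the collection box

### The job

Put the spent block battery lying on the chute into the battery collection box: press the red bar down with one fingertip to hold the spring-closed flap open, and with the other fingertip push the battery along the chute under the flap until it drops into the box, keeping the flap open until it has dropped. Only push the battery, never pinch it or pick it up, and leave the eraser, tape roll and glue stick beside the box alone. Then let go so that the flap springs shut.

Things in the scene. Friction and masses are not known exactly. Their poses are not given: they have to be found in the camera images.
- box: Battery collection box with chute, one fixed piece, yaw up to 0.35. Frame: z up, origin on the desk straight below the end of the chute floor, on the chute's centre line; +x is the way the battery is pushed. All x, y below are in this frame; heights are above the desk. Yellow well behind the chute: inside x 0 to 70, y -20 to 20 mm, floor 6 mm high, walls 87 mm high.
- chute_end (a point): End of the grey level chute floor, on its centre line, 70 mm high, x = 0. The floor runs from x = -180 to 0 mm, 34 mm wide between guide rims only 4 mm higher than it. Past its end the battery drops into the yellow well.
- rod (a point): Middle of the flap's hinge rod, 12 mm thick with its sleeve, along x at y = +40 mm, 84 mm high, carried by black brackets 90 mm high, 8 mm wide in x, centred at x = -172 (front) and +66 mm.
- flap (a joint): Flap angle about the rod, rad: 0 shut, stop at 1.05. Pressing the red bar swings lip and roof up sideways; a spring shuts it when let go (3 N at the bar to start, 6 to 10 N open). The battery passes at 0.7 and more. The battery cannot push the shut flap open. Open, the roof rises to 145 mm for x above 8 mm.
- lip (a point): Middle of the front face of the flap's red lip, which hangs across the chute's end at x = 8 to 12 mm, y = -16 to 10 mm when shut, down to the level of the chute floor; the roof over the well is joined to it. Moves with the flap.
- bar (a point): Middle of the red press bar's top: 140 x 42 x 4 mm, x -150 to -10, from the rod out to y = 78 mm (shut; it slopes up outwards at 0.6 rad). Level at angle 0.6, top 86 mm high. Pressed by a fingertip at y = 60 to 75 to 77 - 81 mm high the angle is 0.75 to 1.0; the tip can slide along it in x while another, level with it, pushes the battery on the chute's centre line.
- battery_center (a point): Centre of the spent 9-volt block battery, 46 mm along its own x, 26.5 mm in y, 17.5 mm high, 45 g, black with a copper-coloured end, two small studs on that end, lying loose on the chute floor roughly along the chute (centre 8.75 mm above the floor).
- eraser: Loose eraser in its sleeve, 23 x 55 x 13 mm, origin under its centre, a bystander on the desk.
- tape_roll: Loose roll of tape lying flat, 96 x 95 x 25 mm, origin under its centre, a bystander on the desk.
- glue_stick: Loose glue stick standing upright, 28 mm thick, 94 mm high, origin under its centre, a bystander on the desk.
- battery: The spent 9-volt block battery itself; its origin is the middle of its underside, x along its length.
Not all that is in view belongs to the job. Leave any pink, purple or yellow look-alike of the battery alone.

How it is judged:
By the outcome, as a careful person would: the job done as asked, in the order asked, and still so for the second after the job is handed in, with the robot touching nothing.
It also fails if it takes over 51 s, if anything falls off the work surface, if the arm or the gripper's body presses on something with over 40 N, if the wrist force passes 120 N, or if a joint passes its speed limit or range.

### The arm

A 6-joint arm with a two-finger parallel gripper is mounted at the origin on a cart in front of the work surface, level with it; the furniture and walls round the work are solid. World frame = base frame: x ahead of the robot, y to its left, z up, the work surface at z = 0. Lengths are in mm, angles in degrees, forces in N, time in s.
With the tool pointing down it reaches from about 350 to 850 mm from the base axis. Payload 8.1 kg.
Tool frame: the origin (TCP) lies between the finger pads; the fingertips stand 17 mm ahead of it and the grasp point (between the pads) lies 2 mm behind it; z points along the fingers, y is the line along which they close (so a half turn about z gives the same grasp; the last joint's range is limited). The gripper opens to 85 mm and grips with 20 to 120 N. Pads are 22 mm wide; open, the fingers measure 114 mm over their backs; the gripper's body (76 mm by 85 mm) begins 54 mm behind the grasp point. The pads swing forward as they close: fully open they stand 13 mm farther back than shut.
Start: joints at [-70.497, 7.471, 85.268, -0, 87.261, -4.893], TCP at [247.85, -546.421, 248.292] pointing down, gripper open.
Joint ranges: [-169.43, 169.43], [-51.17, 129.36], [1.28, 143.12], [-76.62, 256.62], [0, 156.53], [-152.29, 152.29]. Speed limits (degrees/s): [136.94, 136.94, 159.86, 180, 180, 180].

### API

Orientations are given as [roll, pitch, yaw] about the fixed x, y, z axes, in that order (R = Rz(yaw) Ry(pitch) Rx(roll)).
In Python, from bench import sense, snapshot, hand_in, trace, place_of gives the robot as it stands.
- The arm moves only by the shell command python3 -m handwheel 'ROWS' [FORCE]. ROWS is JSON, a list of rows, each a list of 7 numbers: the opening, from -1 (shut) to 1 (fully open), then the shift along the tool's x, y, z in cm, then the turn, a rotation vector about the tool's x, y, z in rad. A call has 1 to 12 rows; each row shifts and turns the commanded pose from where the row before left it, along the tool's axes as they then stand; what a row does not reach is not made up. A row lasts 1/12 s, in which the tool goes at most 41.7 mm and 7.16 degrees, less where a joint would pass 70% of its speed; a pose out of reach is approached as far as the arm can. A call with a gripper value outside its range is refused whole. The fingers move at their own pace and stop on an object; FORCE is the grip in N (left out, the last holds). Time passes only in rows, so rows that do not move let the fingers close. It gives the time, the measured TCP pose, the force, the opening and the grip force at its end, in the units of the state.
- sense(): the state, without advancing time (a new reading comes with each control period).
- snapshot(name): name is "scene" or "top"; returns a dict with "image" (384x512x3 uint8, red, green, blue), "intrinsics" (3x3 intrinsics, pixels), "k1" (the pictures are not rectified: a ray, as slopes to the right and down, at radius r is drawn at 1 + k1 r^2 times it, then the intrinsics apply), "R" (3x3) and "t" (3): a world point X has camera coordinates R X + t. Camera axes: x right, y down, z forward; pixel columns grow to the right and rows downward; lengths in mm; the calibration is good to about 2 mm. A picture is of the moment at which its call begins. There is no depth.
- hand_in(): hands the job in; it is judged then, once.
Trained networks look in a picture, given as the dict that the camera call returned (one of the last four; its "shot" number tells which), for a name from the list of things; names that differ only in an ending like _2 or _b are one class to them, and where a whole thing is asked for, a point or a joint stands for the part that bears it (a point fixed in the world has none). Each returns a list of dicts, best first, with "conf" (0 to 1); they miss things now and then, are a little off and sometimes report something else, mostly with a low value. They report only what shows in the picture. A call takes as long as a camera call. They do not tell look-alikes from the thing itself.
- trace(picture, query): "pixels" (384x512 bool, what is visible of it).
- place_of(picture, query): "location" ([x, y, z] in mm, in world coordinates, good to about 4 mm: a listed point, or the origin of a listed thing).
The state is a dict: "time": time; "joint_pos": joint angles; "qd": joint speeds; "joint_efforts": joint torques, N m; "tool_pos": TCP position; "tcp_rot": TCP orientation; "ft_force": force on the tool from outside, world axes, zero at the start; "wrist_torque": the same for the moment, N m; "finger_gap": finger opening in mm; "grip_force": force on a finger pad.
Only numpy, scipy, OpenCV 4.12 (cv2) and the standard library are available. Lean on these libraries where they do the work, as an engineer would, in place of code of your own. Each camera call takes 0.05 s, during which the arm holds its last target. There are 200 camera calls.

## Working session

There is one attempt and no reset: what is moved stays moved. The work goes in short steps, Python scripts to look and compute and a shell command to move; the robot and the scene stay as the last step left them, time stands still between calls to the robot, and variables do not carry over. Pictures are saved under pics/ and viewed, at most 10 in all, crops included, and the job is handed in when it is done.

```bash
mkdir -p pics
cat > h.py <<'E'
import numpy as np,cv2
from bench import sense,snapshot,trace,place_of
E
python3 - <<'E'
from h import *
s=sense();print({k:s[k] for k in('time','tool_pos','tcp_rot','finger_gap','ft_force')})
for n in('scene','top'):
    p=snapshot(n);cv2.imwrite(f'pics/{n}0.png',p['image'][:,:,::-1])
    C=-p['R'].T@p['t'] if hasattr(p['R'],'T') else 0
    print(n,C)
    for q in('box','chute_end','rod','lip','bar','battery_center','battery','eraser','tape_roll','glue_stick'):
        print(q,[(np.round(r['location'],1).tolist(),round(r['conf'],2)) for r in place_of(p,q)[:3]])
E
```

```text
{'time': 0.0, 'tool_pos': array([ 247.6583597 , -545.93700419,  247.24472296]), 'tcp_rot': array([-1.79895296e+02, -8.45392972e-03,  2.43925870e+01]), 'finger_gap': 85.47404977597348, 'ft_force': array([-0.52979156, -0.16225718, -0.49668864])}
scene [ -32.57589752 -481.45005931  536.29137062]
box [([596.4, -13.4, 6.2], 0.89)]
chute_end [([593.4, -122.5, 2.7], 0.68), ([597.7, -16.2, 72.4], 0.57)]
rod [([538.2, 8.0, 85.2], 0.83)]
lip []
bar [([505.4, 19.4, 98.3], 0.73)]
battery_center [([541.2, -234.4, 8.1], 0.68), ([358.4, -151.9, 7.7], 0.6), ([521.9, -41.1, 81.2], 0.56)]
battery [([458.3, 127.1, -0.1], 0.78), ([541.3, -230.9, 1.2], 0.78), ([522.4, -34.5, 71.4], 0.67)]
eraser [([504.7, -137.0, -4.7], 0.87)]
tape_roll [([594.3, -125.2, 2.4], 0.73)]
glue_stick [([505.4, -137.7, -1.8], 0.36), ([597.2, -17.9, 72.1], 0.21)]
top [316.28329985 -11.26946023 957.89530142]
box [([592.6, -12.0, -0.6], 0.56)]
chute_end [([595.2, -15.1, 67.5], 0.56)]
rod [([534.9, 9.1, 84.2], 0.71)]
lip [([604.0, -12.4, 80.1], 0.81)]
bar [([504.4, 21.7, 98.6], 0.68), ([594.1, -116.6, 0.4], 0.67)]
battery_center [([518.3, -40.8, 77.9], 0.68), ([467.6, 129.3, 9.5], 0.65), ([538.0, -229.8, 8.0], 0.63)]
battery [([518.7, -33.5, 68.5], 0.89), ([361.5, -147.2, -5.0], 0.83), ([460.9, 127.8, 1.2], 0.77)]
eraser [([507.3, -136.0, -2.1], 0.79)]
tape_roll [([593.6, -118.7, -0.8], 0.93), ([520.5, -39.6, 75.3], 0.69), ([558.3, 109.9, 0.2], 0.23)]
glue_stick [([558.5, 110.2, 0.4], 0.69)]
```

View pics/top0.png

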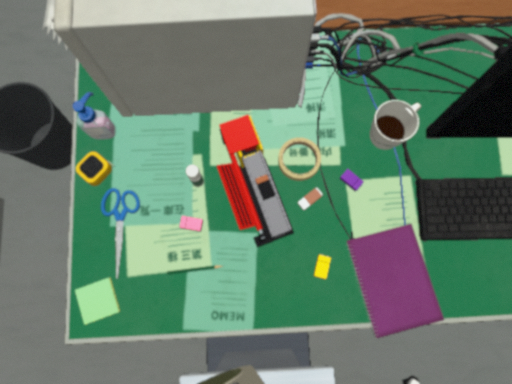

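View pics/scene0.png

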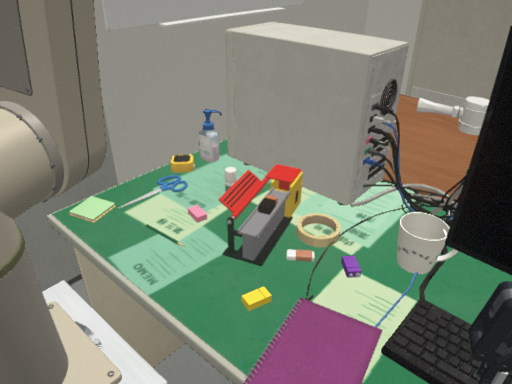

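The scene picture confirms the black battery with its copper end on the chute. In the top picture it is at about (265,187), the chute end at (247,152) and the bar at (237,195). The pink, yellow and purple blocks lie away from the box. Next I fit the box pose and check it with an overlay.

```bash
cat >> h.py <<'E'
def proj(p,X):
    c=np.atleast_2d(X)@np.array(p['R']).T+np.array(p['t']);K=np.array(p['intrinsics'])
    u=c[:,:2]/c[:,2:];u=u*(1+p['k1']*(u**2).sum(1,keepdims=True));return u*[K[0,0],K[1,1]]+[K[0,2],K[1,2]]
def b2w(b,P):
    P=np.atleast_2d(np.array(P,float));c,s=np.cos(b[2]),np.sin(b[2])
    return np.c_[b[0]+c*P[:,0]-s*P[:,1],b[1]+s*P[:,0]+c*P[:,1],P[:,2]]
def w2b(b,P):
    P=np.atleast_2d(np.array(P,float));c,s=np.cos(b[2]),np.sin(b[2]);d=P[:,:2]-b[:2]
    return np.c_[c*d[:,0]+s*d[:,1],-s*d[:,0]+c*d[:,1],P[:,2]]
E
python3 - <<'E'
from h import *
from scipy.optimize import least_squares
M=[(0,0,596.4,-13.4),(0,0,597.7,-16.2),(0,0,592.6,-12),(0,0,595.2,-15.1),(-53,40,538.2,8),(-53,40,534.9,9.1),(8,-3,604,-12.4),(-80,58,505.4,19.4),(-80,58,504.4,21.7)]
M=np.array(M)
f=lambda b:(b2w(b,np.c_[M[:,:2],0*M[:,0]])[:,:2]-M[:,2:]).ravel()
b=least_squares(f,[596,-15,.27]).x;print(b,np.round(f(b).reshape(-1,2),1).tolist())
# refine yaw etc. on chute rims: overlay
p=snapshot('top');q=snapshot('scene');out=[]
for pp,(x0,y0) in((p,(200,100)),(q,(200,150))):
    k=5;im=cv2.resize(pp['image'][y0:y0+150,x0:x0+130,::-1],None,fx=3,fy=3,interpolation=2)
    def L(P):
        u=(proj(pp,b2w(b,P))-[x0,y0])*3;cv2.polylines(im,[np.int32(np.round(u*4))],False,(255,255,0),1,cv2.LINE_AA,2)
    L([(-180,17,70),(0,17,70)]);L([(-180,-17,70),(0,-17,70)]);L([(-180,-17,70),(-180,17,70)])
    c=np.cos(.6)*42;s=np.sin(.6)*42
    L([(-150,42,88),(-150,78,112),(-10,78,112),(-10,42,88)])
    L([(0,-20,87),(70,-20,87),(70,20,87)])
    out.append(im)
cv2.imwrite('pics/ov.png',np.hstack(out))
np.save('b.npy',b)
for w in([521.9,-41.1,81],[518.3,-40.8,78],[518.7,-33.5,70],[522.4,-34.5,71]):print(w2b(b,w))
E
```

```text
[ 5.96573513e+02 -1.41668291e+01  2.71963751e-01] [[0.2, -0.8], [-1.1, 2.0], [4.0, -2.2], [1.4, 0.9], [-3.4, 2.1], [-0.1, 1.0], [1.1, -2.5], [-1.5, 0.8], [-0.5, -1.5]]
[[-79.16378928  -5.88418641  81.        ]]
[[-82.55088511  -4.62816814  78.        ]]
[[-80.20463526   2.29607273  70.        ]]
[[-76.90925138   0.33892044  71.        ]]
```

View pics/ov.png

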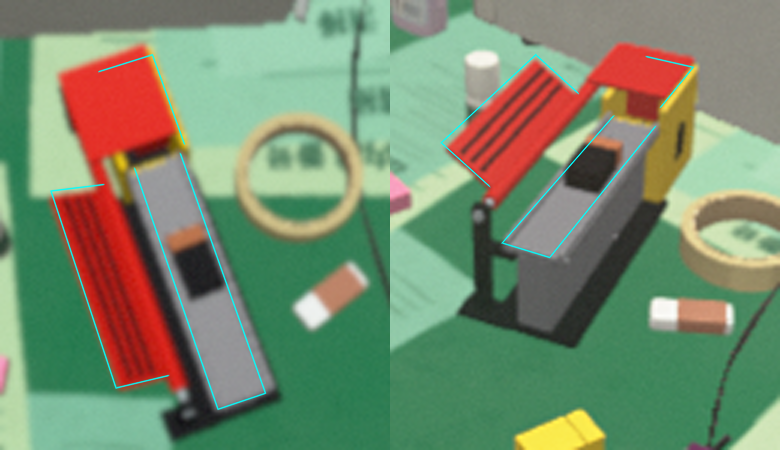

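The overlay matches the chute, bar and well in both pictures. In the right panel the battery lies centred on the chute at x ≈ -80, with its copper end forward. Now I compute the approach.

```bash
cat >> h.py <<'E'
from scipy.spatial.transform import Rotation as Ro
b=np.load('b.npy')
def delta(P,yaw=None):
    s=sense();R=Ro.from_euler('xyz',s['tcp_rot'],degrees=True)
    T=Ro.from_euler('xyz',[180,0,np.degrees(b[2])],degrees=True)
    print('turn(now tool)',np.round((R.inv()*T).as_rotvec(),3),'shift cm (after turn)',np.round(T.inv().apply(b2w(b,P)[0]-s['tool_pos'])/10,2),'box',np.round(w2b(b,s['tool_pos']),1),'F',np.round(s['ft_force'],1),'gap',round(s['finger_gap'],1),'t',s['time'])
E
python3 -c "
from h import *
delta([-125,34,245])"
```

```text
turn(now tool) [-0.    -0.     0.154] shift cm (after turn) [ 35.39 -45.3    0.33] box [[-478.9 -419.   248.3]] F [ 0.8  0.2 -0.3] gap 85.3 t 1.2
```

```bash
python3 -m handwheel '[[0.27,0,0,0,0,0,0.05],[0.27,0,0,0,0,0,0.05],[0.27,0,0,0,0,0,0.054],[0.27,2.2,-2.8,0,0,0,0],[0.27,2.2,-2.8,0,0,0,0],[0.27,2.2,-2.8,0,0,0,0],[0.27,2.2,-2.8,0,0,0,0],[0.27,2.2,-2.8,0,0,0,0],[0.27,2.2,-2.8,0,0,0,0],[0.27,2.2,-2.8,0,0,0,0],[0.27,2.2,-2.8,0,0,0,0],[0.27,2.2,-2.8,0,0,0,0]]' && python3 -m handwheel '[[0.27,2.2,-2.8,0,0,0,0],[0.27,2.2,-2.8,0,0,0,0],[0.27,2.2,-2.8,0,0,0,0],[0.27,2.2,-2.8,0,0,0,0],[0.27,2.2,-2.8,0,0,0,0],[0.27,2.2,-2.8,0,0,0,0],[0.27,2,-2.8,0,0,0,0],[0.27,0,0,0,0,0,0],[0.27,0,0,0,0,0,0]]'; python3 -c "
from h import *
delta([-125,34,140])"
```

```text
time: 2.2
tool_pos: [371.2, -248.9, 248.5]
tcp_rot: [180.0, -0.0, 15.6]
ft_force: [0.4, 0.6, 0.6]
finger_gap: 54.4
grip_force: 0.0
time: 2.95
tool_pos: [465.0, -19.2, 248.3]
tcp_rot: [-180.0, 0.0, 15.8]
ft_force: [-0.4, 1.0, 0.6]
finger_gap: 54.2
grip_force: 0.0
turn(now tool) [-0.     0.     0.004] shift cm (after turn) [ 0.31 -0.35 10.83] box [[-128.1   30.5  248.3]] F [-0.4  1.   0.6] gap 54.2 t 2.95
```

```bash
python3 -m handwheel '[[0.27,0.3,-0.35,3,0,0,0],[0.27,0,0,3,0,0,0],[0.27,0,0,3,0,0,0],[0.27,0,0,2,0,0,0],[0.27,0,0,0,0,0,0],[0.27,0,0,0,0,0,0]]'
python3 - <<'E'
from h import *
delta([-125,34,96])
out=[]
for n,(x0,y0) in(('top',(190,80)),('scene',(200,120))):
    p=snapshot(n);out.append(cv2.resize(p['image'][y0:y0+180,x0:x0+130,::-1],None,fx=3,fy=3,interpolation=2))
cv2.imwrite('pics/a1.png',np.hstack(out))
E
```

```text
time: 3.45
tool_pos: [465.6, -17.6, 137.6]
tcp_rot: [-180.0, 0.1, 15.5]
ft_force: [0.4, 0.0, 1.3]
finger_gap: 54.1
grip_force: 0.0
turn(now tool) [-0.001  0.003 -0.002] shift cm (after turn) [ 0.21 -0.21  4.16] box [[-127.1   31.9  137.6]] F [0.4 0.  1.3] gap 54.1 t 3.45
```

View pics/a1.png

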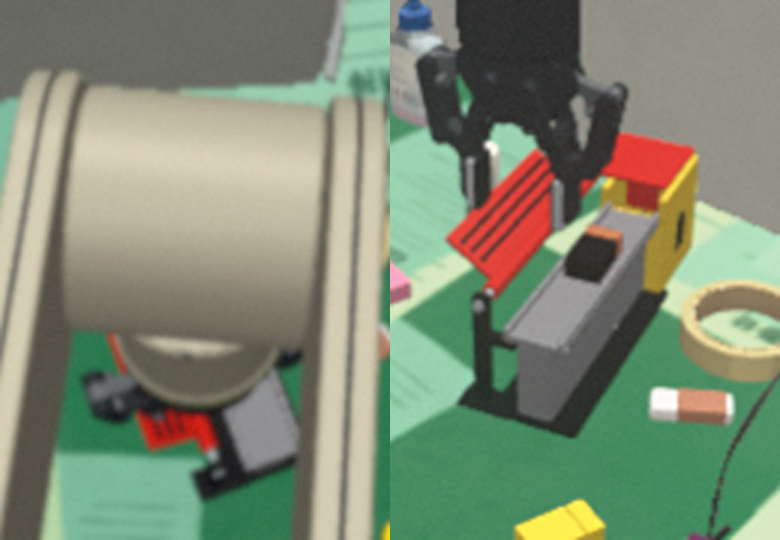

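The fingers straddle the rod. The left finger is over the bar and the right one (~567,225) is over the chute behind the battery. I go down slowly to find contact with the bar.

```bash
python3 -m handwheel '[[0.27,0.2,-0.2,0.5,0,0,0],[0.27,0,0,0.2,0,0,0],[0.27,0,0,0,0,0,0]]'; python3 -m handwheel '[[0.27,0,0,0.5,0,0,0],[0.27,0,0,0,0,0,0]]';python3 -m handwheel '[[0.27,0,0,0.5,0,0,0],[0.27,0,0,0,0,0,0]]';python3 -m handwheel '[[0.27,0,0,0.5,0,0,0],[0.27,0,0,0,0,0,0]]'
```

```text
time: 3.8
tool_pos: [468.5, -14.2, 131.7]
tcp_rot: [180.0, -0.0, 15.6]
ft_force: [-0.2, -0.2, 1.3]
finger_gap: 54.2
grip_force: 0.0
time: 3.97
tool_pos: [467.8, -14.2, 125.7]
tcp_rot: [-180.0, 0.0, 15.6]
ft_force: [1.5, -0.1, 0.8]
finger_gap: 54.1
grip_force: 0.0
time: 4.13
tool_pos: [467.9, -14.2, 120.5]
tcp_rot: [-180.0, 0.0, 15.6]
ft_force: [0.2, -1.2, 1.4]
finger_gap: 54.5
grip_force: 0.7
time: 4.3
tool_pos: [468.2, -14.3, 115.9]
tcp_rot: [180.0, -0.0, 15.6]
ft_force: [3.1, -0.4, 1.8]
finger_gap: 54.5
grip_force: 1.4
```

```bash
for i in 1; do python3 -m handwheel '[[0.27,0,0,0.4,0,0,0],[0.27,0,0,0,0,0,0]]'; python3 -m handwheel '[[0.27,0,0,0.4,0,0,0],[0.27,0,0,0,0,0,0]]'; python3 -m handwheel '[[0.27,0,0,0.4,0,0,0],[0.27,0,0,0,0,0,0]]'; done | egrep 'pos|ft|grip|gap'
python3 - <<'E'
from h import *
delta([-125,34,96])
p=snapshot('scene');im=p['image'][120:300,200:360,::-1];im=cv2.resize(im,None,fx=4,fy=3.3333,interpolation=2)
cv2.imwrite('pics/a2.png',im)
E
```

```text
tool_pos: [468.2, -14.2, 112.0]
ft_force: [2.1, -1.1, 3.2]
finger_gap: 54.2
grip_force: 1.8
tool_pos: [468.2, -14.1, 108.1]
ft_force: [2.9, 0.3, 4.6]
finger_gap: 54.0
grip_force: 2.1
tool_pos: [468.3, -14.1, 104.2]
ft_force: [1.4, 0.8, 6.4]
finger_gap: 54.4
grip_force: 2.5
turn(now tool) [-0.    -0.001 -0.   ] shift cm (after turn) [-0.14  0.06  0.82] box [[-123.6   34.6  104.2]] F [1.4 0.8 6.4] gap 54.4 t 4.8
```

View pics/a2.png

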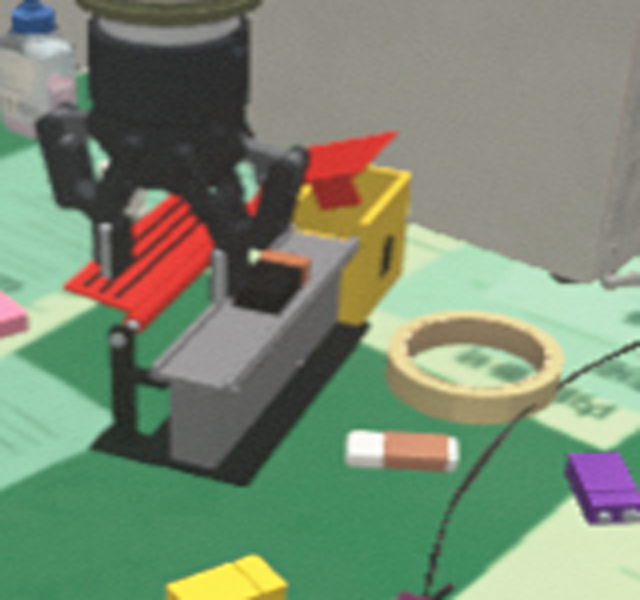

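The flap is partly open, the bar finger rests on the bar, and the other finger is behind the battery. I check the pusher tip's lateral position by projection.

Run:
```python
from h import *
p=snapshot('scene')
s=sense();x,y,z=w2b(b,s['tool_pos'])[0]
f=lambda P:np.round((proj(p,b2w(b,P))-[200,120])*[4,3.333]).astype(int).tolist()
for h in(87,92):print(h,f([(x-11,y-34,h),(x+11,y-34,h),(x-11,y-27,h),(x-11,y+34,h),(x-11,y+27,h)]))
print('bat',f([(-103,-13,87.5),(-103,13,87.5),(-57,-13,87.5),(-57,13,87.5)]), 'chute',f([(-180,17,70),(-180,-17,70)]))
```

```text
87 [[221, 313], [240, 295], [209, 310], [101, 285], [113, 287]]
92 [[221, 306], [240, 288], [209, 303], [101, 278], [113, 281]]
bat [[272, 292], [226, 281], [308, 256], [263, 246]] chute [[149, 369], [212, 385]]
```

```bash
python3 -m handwheel '[[0.27,0,0.1,0.4,0,0,0],[0.27,0,0.1,0.4,0,0,0],[0.27,0,0,0.3,0,0,0],[0.27,0,0,0,0,0,0],[0.27,0,0,0,0,0,0]]'
python3 - <<'E'
from h import *
delta([-20,32,91])
p=snapshot('scene');im=p['image'][120:300,200:360,::-1];im=cv2.resize(im,None,fx=4,fy=3.3333,interpolation=2)
cv2.imwrite('pics/a3.png',im)
E
```

```text
time: 5.32
tool_pos: [468.9, -15.5, 93.9]
tcp_rot: [-179.9, -0.0, 15.6]
ft_force: [-0.7, 5.3, 8.2]
finger_gap: 54.2
grip_force: 4.5
turn(now tool) [-0.001 -0.001 -0.   ] shift cm (after turn) [10.33  0.1   0.29] box [[-123.3   33.    93.9]] F [-0.7  5.3  8.2] gap 54.2 t 5.3167
```

View pics/a3.png

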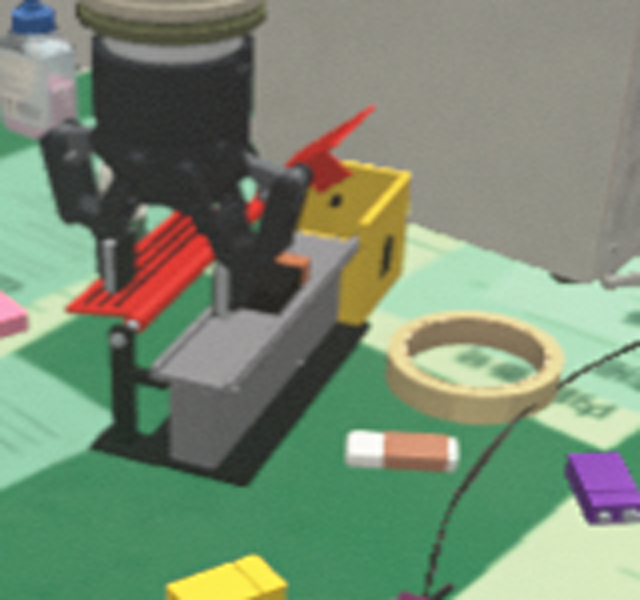

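The flap is now well open and the pusher tip (~218,310) is low on the chute behind the battery. I press 3 mm deeper and start pushing.

```bash
python3 -m handwheel '[[0.27,0,0,0.3,0,0,0],[0.27,0,0,0,0,0,0],[0.27,0.4,0,0,0,0,0],[0.27,0.4,0,0,0,0,0],[0.27,0.4,0,0,0,0,0],[0.27,0.4,0,0,0,0,0],[0.27,0.4,0,0,0,0,0],[0.27,0.4,0,0,0,0,0],[0.27,0.4,0,0,0,0,0]]';python3 -m handwheel '[[0.27,0.4,0,0,0,0,0],[0.27,0.4,0,0,0,0,0],[0.27,0.4,0,0,0,0,0],[0.27,0.4,0,0,0,0,0],[0.27,0.4,0,0,0,0,0],[0.27,0.4,0,0,0,0,0],[0.27,0.4,0,0,0,0,0],[0.27,0.4,0,0,0,0,0],[0.27,0.4,0,0,0,0,0],[0.27,0,0,0,0,0,0]]'
python3 - <<'E'
from h import *
delta([-12,32,91])
p=snapshot('scene');im=p['image'][120:300,200:360,::-1];im=cv2.resize(im,None,fx=4,fy=3.3333,interpolation=2)
cv2.imwrite('pics/a4.png',im)
E
```

```text
time: 6.12
tool_pos: [494.1, -8.3, 90.1]
tcp_rot: [-179.9, 0.2, 15.6]
ft_force: [-7.1, 2.0, 10.0]
finger_gap: 54.4
grip_force: 5.1
time: 6.95
tool_pos: [529.3, 1.6, 90.3]
tcp_rot: [-179.9, 0.2, 15.6]
ft_force: [-5.3, 2.8, 9.2]
finger_gap: 54.5
grip_force: 5.2
turn(now tool) [-0.002  0.003  0.   ] shift cm (after turn) [ 4.85  0.13 -0.07] box [[-60.5  33.3  90.3]] F [-5.3  2.8  9.2] gap 54.5 t 6.95
```

View pics/a4.png

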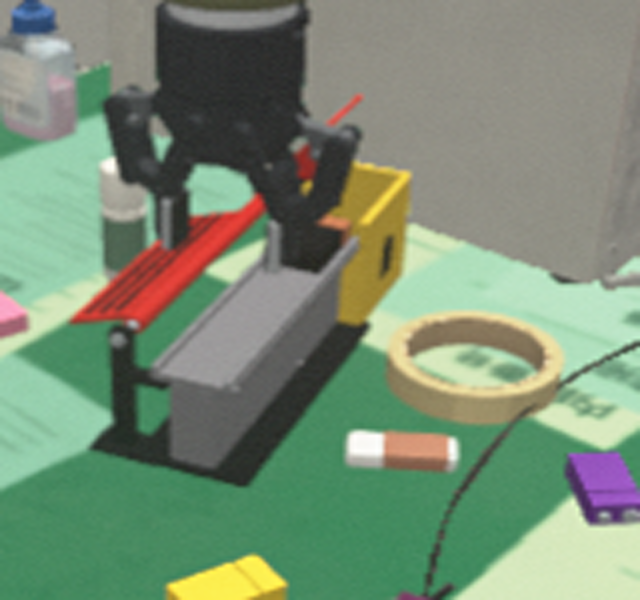

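The battery is moving with the finger: its copper end (~330,225) is reaching the chute end under the open flap. I keep pushing.

```bash
python3 -m handwheel '[[0.27,0.4,0,0,0,0,0],[0.27,0.4,0,0,0,0,0],[0.27,0.4,0,0,0,0,0],[0.27,0.4,0,0,0,0,0],[0.27,0.4,0,0,0,0,0],[0.27,0.4,0,0,0,0,0],[0.27,0.4,0,0,0,0,0],[0.27,0.4,0,0,0,0,0],[0.27,0.4,0,0,0,0,0],[0.27,0.4,0,0,0,0,0],[0.27,0.2,0,0,0,0,0],[0.27,0,0,0,0,0,0]]'
python3 - <<'E'
from h import *
delta([-8,32,91])
p=snapshot('scene');im=p['image'][120:300,200:360,::-1];im=cv2.resize(im,None,fx=4,fy=3.3333,interpolation=2)
cv2.imwrite('pics/a5.png',im)
E
```

```text
time: 8.0
tool_pos: [569.8, 12.9, 90.4]
tcp_rot: [-179.9, 0.1, 15.6]
ft_force: [-5.7, 3.2, 9.2]
finger_gap: 54.3
grip_force: 5.5
turn(now tool) [-0.001  0.003  0.   ] shift cm (after turn) [ 1.06  0.13 -0.06] box [[-18.6  33.3  90.4]] F [-5.7  3.2  9.2] gap 54.3 t 8.0
```

View pics/a5.png

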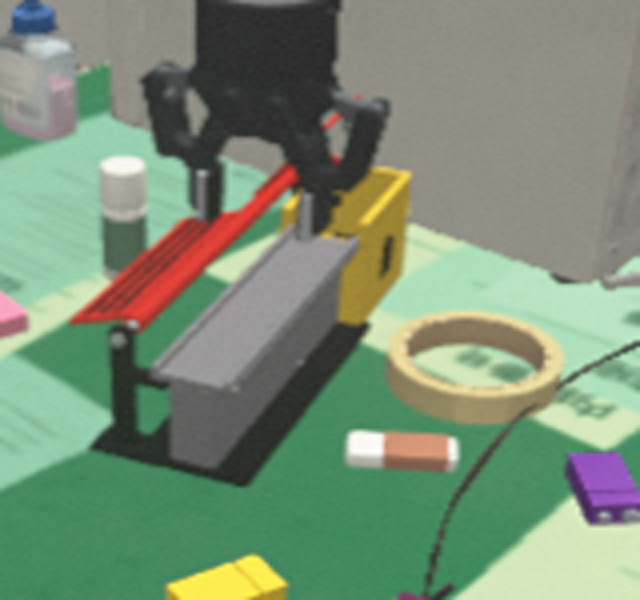

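The battery is no longer visible on the chute and has apparently dropped. I nudge slightly further, then draw back with the flap still held, to look.

```bash
python3 -m handwheel '[[0.27,0.4,0,0,0,0,0],[0.27,0.4,0,0,0,0,0],[0.27,0,0,0,0,0,0],[0.27,0,0,0,0,0,0],[0.27,-0.6,0,0,0,0,0],[0.27,-0.8,0,0,0,0,0],[0.27,-0.8,0,0,0,0,0],[0.27,-0.8,0,0,0,0,0],[0.27,-0.8,0,0,0,0,0],[0.27,-0.8,0,0,0,0,0],[0.27,-0.8,0,0,0,0,0],[0.27,0,0,0,0,0,0]]'
python3 - <<'E'
from h import *
delta([-8,32,91])
p=snapshot('scene');im=p['image'][140:290,220:340,::-1];im=cv2.resize(im,None,fx=5,fy=4,interpolation=2)
cv2.imwrite('pics/a6.png',im)
for q in('battery','battery_center'):print([(np.round(w2b(b,r['location'])[0]),round(r['conf'],2)) for r in place_of(p,q)])
E
```

```text
time: 9.05
tool_pos: [527.7, 0.2, 92.4]
tcp_rot: [180.0, -0.3, 15.6]
ft_force: [0.5, 2.3, 9.4]
finger_gap: 54.2
grip_force: 5.2
turn(now tool) [ 0.001 -0.004 -0.   ] shift cm (after turn) [5.45 0.03 0.14] box [[-62.5  32.3  92.4]] F [0.5 2.3 9.4] gap 54.2 t 9.05
[(array([-266.,  -70.,    2.]), 0.82), (array([-113., -194.,    1.]), 0.67), (array([-92., 173.,  -0.]), 0.51)]
[(array([-268.,  -69.,   13.]), 0.69), (array([-113., -197.,   10.]), 0.64)]
```

View pics/a6.png

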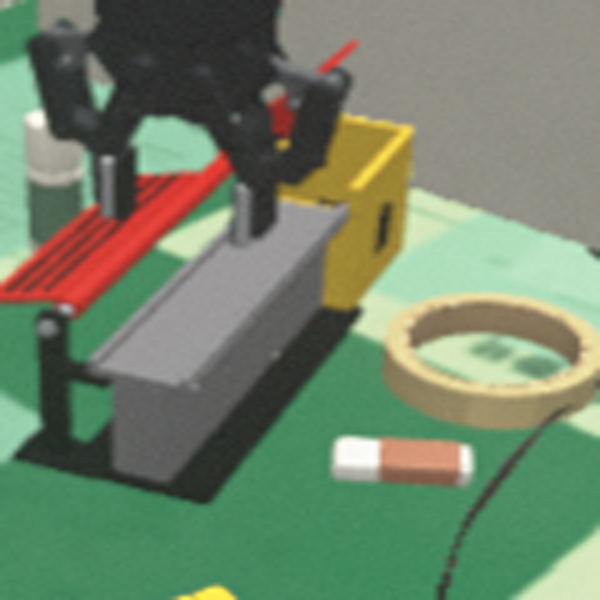

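The chute is empty to its end and nothing shows above the well rim, so the battery has dropped. I release by going straight up.

```bash
python3 -m handwheel '[[0.27,0,0,-0.6,0,0,0],[0.27,0,0,-0.8,0,0,0],[0.27,0,0,-0.8,0,0,0],[0.27,0,0,-1,0,0,0],[0.27,0,0,-2,0,0,0],[0.27,0,0,-3,0,0,0],[0.27,0,0,-3,0,0,0],[0.27,0,0,-3,0,0,0],[0.27,-2,2.5,0,0,0,0],[0.27,-2,2.5,0,0,0,0],[0.27,-2,2.5,0,0,0,0],[0.27,-2,2.5,0,0,0,0]]';python3 -m handwheel '[[0.27,-2,2.5,0,0,0,0],[0.27,-2,2.5,0,0,0,0],[0.27,-2,2.5,0,0,0,0],[0.27,-2,2.5,0,0,0,0],[0.27,-2,2.5,0,0,0,0],[0.27,-2,2.5,0,0,0,0],[0.27,-2,2.5,0,0,0,0],[0.27,0,0,0,0,0,0],[0.27,0,0,0,0,0,0],[0.27,0,0,0,0,0,0]]'
python3 - <<'E'
from h import *
out=[]
for n,(x0,y0) in(('top',(190,80)),('scene',(200,120))):
    p=snapshot(n);out.append(cv2.resize(p['image'][y0:y0+180,x0:x0+130,::-1],None,fx=3,fy=3,interpolation=2))
cv2.imwrite('pics/a7.png',np.hstack(out))
E
```

```text
time: 10.2
tool_pos: [474.9, -118.5, 232.2]
tcp_rot: [-180.0, 0.1, 15.6]
ft_force: [0.8, -0.8, -0.0]
finger_gap: 54.1
grip_force: 0.0
time: 11.03
tool_pos: [388.0, -323.4, 231.9]
tcp_rot: [-179.9, 0.0, 15.5]
ft_force: [0.3, 0.8, -0.3]
finger_gap: 54.1
grip_force: 0.0
```

View pics/a7.png

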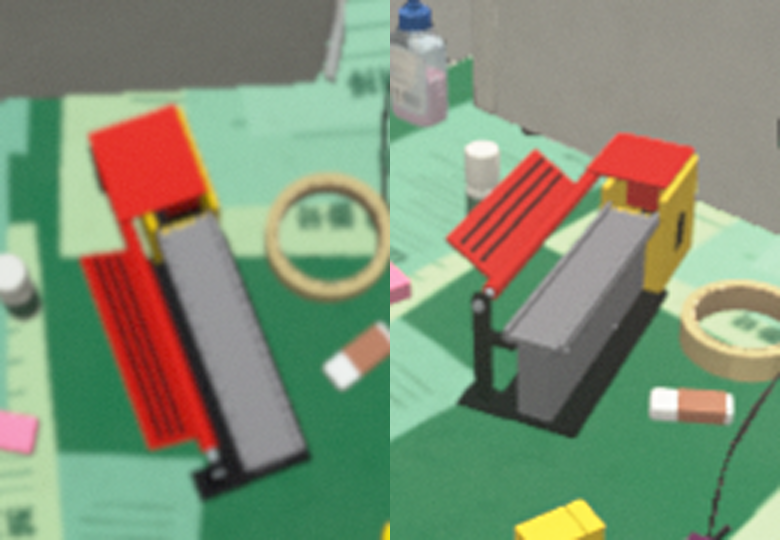

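The flap is shut again (roof at 150,160 left panel, lip at 640,190 right panel), the chute is empty, and the eraser, tape roll and glue stick are where they were.

```bash
python3 -c "
from bench import hand_in
print(hand_in())"
```

```text
the job is handed in; nothing more can be done
None
```

I pushed the battery off the end of the chute into the collection box with the flap held open. I then let the flap spring shut and handed the job in at about 11 s; the final pictures show the chute empty, the flap shut and the bystanders unmoved, but not the battery inside the closed box.

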